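# Free the ratchet and push down the jar press

## Task

Close the sample jar with the ratchet lid press: press the red thumb tab of its pawl all the way down so that the pawl swings clear of the teeth (it stays there by itself), then push the lever by its yellow handle all the way down past the teeth until its pad has seated the jar's wooden lid fully home. Only press and push with the fingertips; do not touch the jar or its lid, and leave the pawl out, the jar in its nest and everything else where it is.

Things in the scene. Friction and masses are not known exactly. Their poses are not given: they have to be found in the camera images.
- press: The fixed lid press: grey base plate 110 x 400 mm, 12 mm thick, with lever, red pawl and jar nest. Origin: centre of the plate's underside, on the table; y along the plate's length, z up. All moving parts lie in its y-z plane (x = 0). In its frame the lever reaches to -y, the pawl's tab to +y, the nest centre is at y -85 mm. The cheeks at the lever's hinge are 148 mm high, 48 mm wide in x.
- lever (a joint): Lever angle, rad. Start -0.05 to 0.05: in its ratchet notch, leaning up 0.75 above level; grows as it is pushed down; 0.75 = level, pad on a lid that is home; stop at 0.755. Blocked (about 0.06 of play) until the pawl is out. Once free it stays where left (friction): about 3 to 6 N down at the handle moves it, up to 12 N on the lid. Three teeth pass the pawl on the way.
- lever_grip (a point): Middle of the top face of the yellow handle at the lever's end (62 mm long, 34 wide, 20 thick; it covers 160 to 222 mm from the hinge axis). It lies 195 mm out along the lever and 10 mm above its centre line, about 270 mm above the table at the start; it moves on that arc, outward to -y of the press, and ends at y -160, z 139 mm in the press frame when level.
- lever_hinge (a point): The lever's hinge axis (parallel to the press's x axis), at y +35, z 129 mm in the press frame. The toothed hub round it is 53 mm in radius.
- pawl_pivot (a point): The pawl's pivot axis (parallel to the press's x axis), at y +78, z 54 mm in the press frame.
- pawl (a joint): Angle of the red pawl, rad: 0 = its nose is in the teeth of the lever's hub (start), grows as the tab is pressed down, 0.30 = its stop, fully out. The nose clears the teeth from about 0.1. A friction pivot, no spring: it stays where it is left; about 4 N at the tab moves it.
- pawl_tab (a point): Middle of the top face of the pawl's red thumb tab (36 mm in press x, 34 mm in press y, 6 mm thick), 107 mm in +y and 32 mm up from the pawl's pivot at the start, 86 mm above the table. Pressing it moves it down about 32 mm on an arc about the pivot, to 54 mm above the table.
- jar: Amber glass sample jar, 72 mm across, 75 mm tall, about 0.35 kg, standing loose in the black nest ring of the press; origin at the centre of its underside, 12 mm above the table. With its lid on but not home its top is 107 mm above the table.
- lid (a joint): How far the jar's round wooden lid (72 mm across, 12 mm thick) has been pressed down, m: 0 to 0.0015 at the start (standing proud on its white plug), 0.008 = fully home on the rim, its top then 99 mm above the table. Friction fit, about 6 N.
- bowl: Loose white bowl, 110 mm across, 50 mm high, beyond the press; origin under its centre. A bystander.
- spare_lid: Loose spare wooden lid, a disc 72 mm across and 12 mm thick lying beyond the press; origin under its centre. A bystander.
- jar_amber: Loose closed amber jar, 72 mm across, 100 mm tall, on the robot's left; origin under its centre. A bystander.
- jar_green: Loose closed green jar, 72 mm across, 100 mm tall, on the robot's left; origin under its centre. A bystander.
- cup: Loose blue cup, 72 mm across, 70 mm tall, on the robot's right; origin under its centre. A bystander.
- scoop: Loose steel spoon 160 mm long lying on the table on the robot's right. A bystander.
- phone: Loose black phone, 75 x 150 x 9 mm, lying on the table on the robot's left. A bystander.

How it is judged:
By the outcome, as a careful person would: the job done as asked, in the order asked, and still so for the second after the job is handed in, with the robot touching nothing.
It also fails if it takes over 48 s, if anything falls off the work surface, if the arm or the gripper's body presses on something with over 40 N, if the wrist force passes 120 N, or if a joint passes its speed limit or range.

## Robot

A 6-joint arm with a two-finger parallel gripper is mounted at the origin on the work surface. World frame = base frame: x ahead of the robot, y to its left, z up, the work surface at z = 0. Lengths are in m, angles in rad, forces in N, time in s.
With the tool pointing down it reaches from about 0.275 to 0.825 m from the base axis. Payload 5.2 kg.
Tool frame: the origin (TCP) lies midway between the tips of the shut fingers; the grasp point (between the pads) lies behind it (pinch_z is the x of the grasp point in the tool frame, in m); x points along the fingers, z is the direction in which the jaws open and shut, and the axes are right-handed (so a half turn about x gives the same grasp; the last joint's range is limited). The gripper opens to 93 mm and grips with 3 to 60 N. Pads are 15 mm wide; open, the fingers measure 128 mm over their backs; the gripper's body (75 mm by 188 mm) begins 65 mm behind the grasp point.
Start: joints at [-0.203, 0.259, 1.535, -0, 1.348, -0.203], TCP at [0.55, 0, 0.219] pointing down, gripper open.
Joint ranges: [-3.14, 3.14], [-0.91, 2.08], [0.19, 2.58], [-1.22, 4.36], [0.22, 2.71], [-3.12, 3.12]. Speed limits (rad/s): [2.57, 2.57, 3.14, 3.14, 3.14, 3.14].

## Interface

Orientations are given as [roll, pitch, yaw] about the fixed x, y, z axes, in that order (R = Rz(yaw) Ry(pitch) Rx(roll)).
In Python, from bench import observe, get_image, get_calibration, finish_job, pinch_z gives the robot as it stands.
- The arm moves only by the shell command python3 -m crank 'ROWS'. ROWS is a JSON object of lists of equal length, an entry for each row: "slide": the shift along the tool's x, y, z in cm, a list of three; "roll": the turn about the tool's x in rad; "grip": the finger opening in cm, from 0 to 9.3. A call has 1 to 20 rows; each row is the pose to reach, as a shift and turn from the pose commanded when the call began, along the tool's axes at that moment; what a row does not reach only later rows make up. A row lasts 1/8 s, in which the tool goes at most 62.5 mm and 10.7 degrees, less where a joint would pass 70% of its speed; a pose out of reach is approached as far as the arm can. A call with a gripper value outside its range is refused whole. The fingers move at their own pace and stop on an object; the grip force is fixed at half the most. Time passes only in rows, so rows that repeat a pose let the fingers close. It gives the time, the measured TCP pose, the force and the opening at its end, in the units of the state.
- observe(): the state, without advancing time (a new reading comes with each control period).
- get_image(name): name is "scene" or "side" or "wrist"; returns the picture (400x640x3 uint8, red, green, blue); there is no depth.
- get_calibration(name): a dict with "camera_matrix" (3x3 intrinsics, pixels), "world_from_camera" (4x4, takes a point from camera to world coordinates). Camera axes: x right, y down, z forward; pixel columns grow to the right and rows downward; lengths in m; the calibration is good to about 2 mm. A picture is of the moment at which its call begins: read the wrist's pose just before it. get_calibration takes no time and is no camera call; for the wrist camera it gives the pose at the moment of the call.
- finish_job(): hands the job in, once; it reports no verdict.
The state is a dict: "clock": time; "joint_pos": joint angles; "qvel": joint speeds; "effort": joint torques, N m; "tool_pos": TCP position; "eef_rot": TCP orientation; "wrist_force": force on the tool from outside, world axes, zero at the start; "torque": the same for the moment, N m; "grip_width": finger opening in m.
Only numpy, scipy, OpenCV 4.12 (cv2) and the standard library are available. Lean on these libraries where they do the work, as an engineer would, in place of code of your own. Each camera call takes 0.05 s, during which the arm holds its last target.

## Working session

There is one attempt and no reset: what is moved stays moved. The work goes in short steps, Python scripts to look and compute and a shell command to move; the robot and the scene stay as the last step left them, time stands still between calls to the robot, and variables do not carry over. Pictures are saved under pics/ and viewed, and the job is handed in when it is done.

```bash
ls; mkdir -p pics; python3 - <<'E'
from bench import *
import cv2
s=observe();print(s['clock'],s['tool_pos'],s['eef_rot'],s['grip_width'],pinch_z)
for n in ['scene','side','wrist']:
    cv2.imwrite(f'pics/a_{n}.png',get_image(n)[:,:,::-1])
E
```

```text
pics
0.0 [5.49452255e-01 1.31176899e-04 2.17816793e-01] [2.95072647 1.5689515  2.95074186] 0.09330821268932116 -0.0188
```

View pics/a_scene.png

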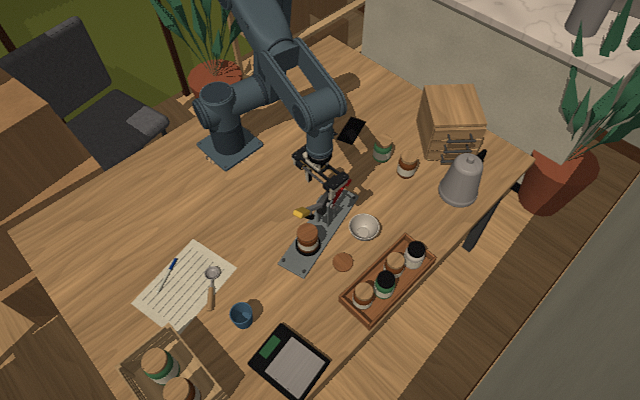

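View pics/a_side.png

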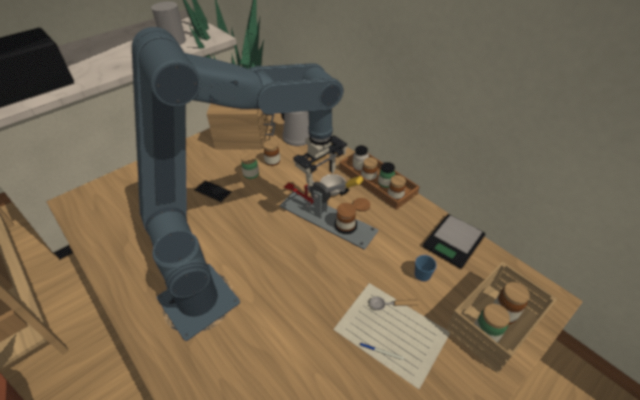

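View pics/a_wrist.png

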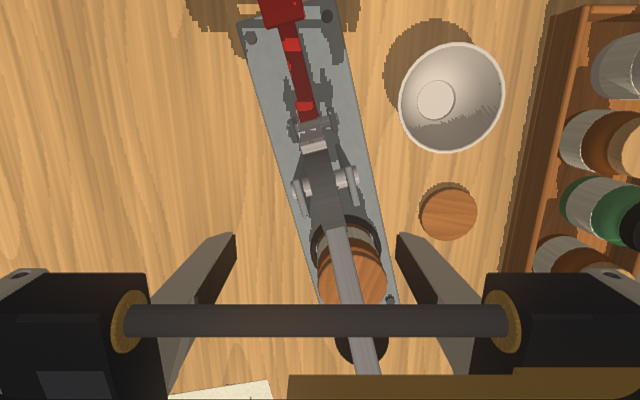

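The pictures show the press ahead of the robot. In the scene view the yellow handle is near (300,213), the red pawl near (342,190) and the jar near (307,237). In the side view the handle is near (354,181) and the pawl near (298,190). In the wrist view the red tab is at the top (283,10), the plate runs downwards and the lid is near (350,280). Next I measure.

```bash
cat > h.py <<'E'
import numpy as np,cv2
from bench import *
def ray(cal,u,v):
    K=np.array(cal['camera_matrix']);T=np.array(cal['world_from_camera'])
    d=T[:3,:3]@np.linalg.inv(K)@[u,v,1.];return T[:3,3],d/np.linalg.norm(d)
def onz(cal,u,v,z):
    o,d=ray(cal,u,v);return o+d*(z-o[2])/d[2]
def tri(rs):
    A=np.zeros((3,3));b=np.zeros(3)
    for o,d in rs:
        P=np.eye(3)-np.outer(d,d);A+=P;b+=P@o
    x=np.linalg.solve(A,b);return x,[np.linalg.norm((np.eye(3)-np.outer(d,d))@(x-o)) for o,d in rs]
def proj(cal,p):
    K=np.array(cal['camera_matrix']);T=np.linalg.inv(np.array(cal['world_from_camera']))
    q=K@(T[:3,:3]@p+T[:3,3]);return q[:2]/q[2]
def blobs(img,kind):
    h=cv2.cvtColor(img,cv2.COLOR_RGB2HSV);H,S,V=h[...,0],h[...,1],h[...,2]
    m={'y':(H>20)&(H<32)&(S>190)&(V>90),'r':((H<5)|(H>174))&(S>150)&(V>60)}[kind].astype(np.uint8)
    n,l,st,c=cv2.connectedComponentsWithStats(m)
    return [(st[i].tolist(),c[i].round(1).tolist()) for i in range(1,n) if st[i][4]>12]
E
python3 - <<'E'
from h import *
for n in ['scene','side','wrist']:
    c=get_calibration(n);T=np.array(c['world_from_camera']);print(n,T[:3,3].round(3),T[:3,2].round(3),c['camera_matrix'][0][0])
    img=cv2.imread(f'pics/a_{n}.png')[:,:,::-1].copy()
    print('y',blobs(img,'y'),'\nr',blobs(img,'r'))
    b={'scene':(250,150,400,290),'side':(270,140,390,250)}.get(n)
    if b: cv2.imwrite(f'pics/a_{n}_z.png',cv2.resize(img[b[1]:b[3],b[0]:b[2],::-1],None,fx=5,fy=5,interpolation=cv2.INTER_CUBIC))
E
```

```text
scene [ 1.176 -0.598  1.4  ] [-0.421  0.401 -0.814] 441.36861591882706
y [] 
r [([333, 179, 18, 24, 75], [340.9, 190.3])]
side [-0.142 -0.793  1.182] [ 0.462  0.54  -0.704] 396.47935109629475
y [] 
r [([286, 184, 26, 18, 84], [297.7, 191.3])]
wrist [0.549 0.082 0.384] [-0.002 -0.29  -0.957] 312.8628969737244
y [] 
r [([258, 0, 61, 122, 2694], [291.2, 48.8])]
```

View pics/a_scene_z.png

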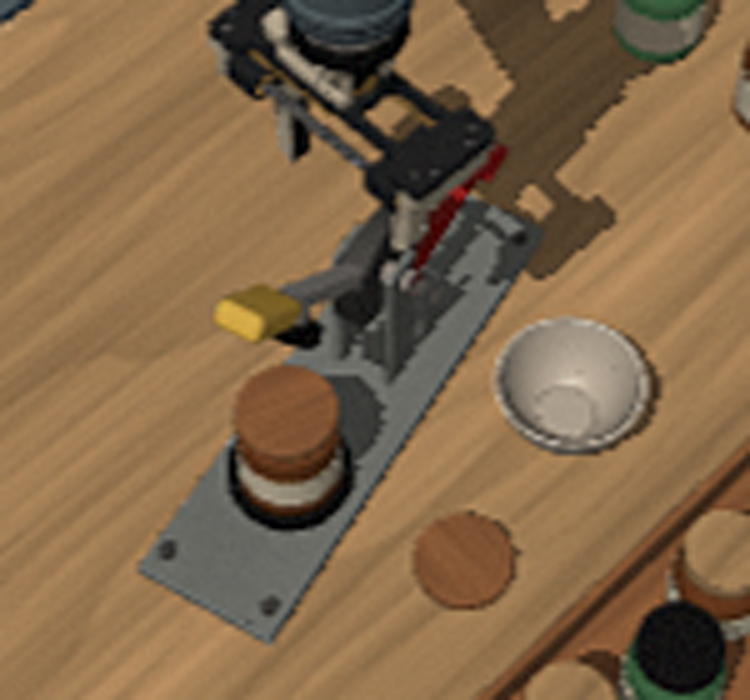

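View pics/a_side_z.png

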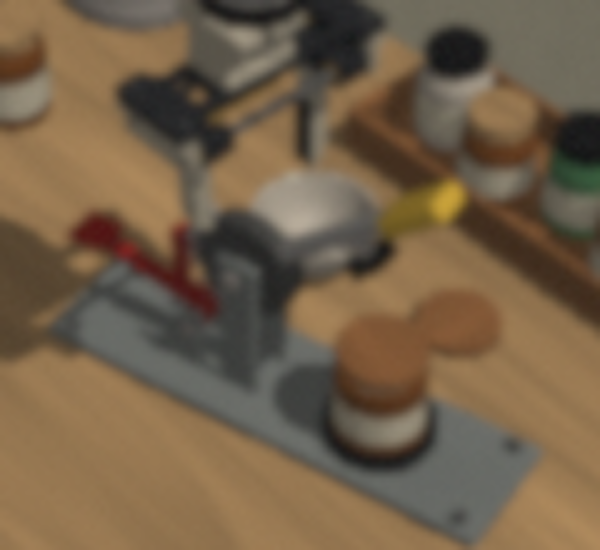

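```bash
python3 - <<'E'
from h import *
cs,cd=get_calibration('scene'),get_calibration('side')
S=lambda x,y:(250+(x+.5)/5-.5,150+(y+.5)/5-.5)
D=lambda x,y:(270+(x+.5)/5-.5,140+(y+.5)/5-.5)
for p in [(140,570),(272,640),(545,230)]: print('S',onz(cs,*S(*p),.010)[:2].round(4))
for p in [(475,543),(540,452),(52,325),(125,258)]: print('D',onz(cd,*D(*p),.010)[:2].round(4))
print('lid S',onz(cs,*S(286,412),.106).round(4),'D',onz(cd,*D(382,350),.106).round(4))
print('tab',[(a[0].round(4),np.round(a[1],4)) for a in [tri([ray(cs,*S(502,157)),ray(cd,*D(98,232))])]])
print('handle end centre',tri([ray(cs,*S(238,318)),ray(cd,*D(450,202))]))
cw=get_calibration('wrist')
for p in [(238,25),(398,305),(355,0)]: print('W',onz(cw,*p,.012)[:2].round(4))
print('W red tab front edge',onz(cw,258,22,.086),onz(cw,305,22,.086))
E
```

```text
S [ 0.5664 -0.2267]
S [ 0.6694 -0.1974]
S [0.5681 0.1864]
D [ 0.5649 -0.2247]
D [ 0.6647 -0.1974]
D [0.4683 0.1605]
D [0.5618 0.1815]
lid S [ 0.589  -0.1037  0.106 ] D [ 0.5844 -0.1017  0.106 ]
tab [(array([0.5282, 0.1739, 0.0714]), array([0.0041, 0.0041]))]
handle end centre (array([ 0.59778508, -0.14424852,  0.27627587]), [np.float64(0.0001424894553820267), np.float64(0.00014248945538213834)])
W [0.4657 0.1595]
W [ 0.6631 -0.189 ]
W [0.5896 0.183 ]
W red tab front edge [0.49953013 0.14641604 0.086     ] [0.53960225 0.14641424 0.086     ]
```

```bash
cat >> h.py <<'E'
from scipy.spatial.transform import Rotation as Ro
c0=np.array([.5665,-.020]);ey=np.array([-.250,.968]);ex=np.array([.968,.25])
def W(px,py,z): return np.r_[c0+px*ex+py*ey,z]
def st():
    s=observe();R=Ro.from_euler('xyz',s['eef_rot']).as_matrix();return s,np.array(s['tool_pos']),R
def pp(p): d=p[:2]-c0;return np.array([d@ex,d@ey,p[2]]).round(4)
E
python3 - <<'E'
from h import *
s,p,R=st();print(R.round(3));print(pp(p))
ang=[]
for sg in (1,-1):
    z=R.T@np.r_[sg*ex,0];print('roll',np.arctan2(-z[1],z[2]))
for t in [W(-.002,.188,.218),W(-.002,.188,.10)]: print('slide cm',(R.T@(t-p)*100).round(2))
E
```

```text
[[-0.001 -0.     1.   ]
 [ 0.     1.     0.   ]
 [-1.     0.    -0.001]]
[-0.0114  0.0237  0.218 ]
roll -0.25268716051707496
roll 2.888905493072718
slide cm [ 1.000e-02  1.614e+01 -3.200e+00]
slide cm [11.81 16.13 -3.18]
```

```bash
python3 -m crank '{"slide":[[-1,3,-0.6],[-1,7,-1.3],[-1,11,-2.1],[-1,14.5,-2.8],[0,16.1,-3.2],[0,16.1,-3.2],[4,16.1,-3.2],[7,16.1,-3.2],[9,16.1,-3.2],[9,16.1,-3.2]],"roll":[-0.06,-0.12,-0.18,-0.25,-0.25,-0.25,-0.25,-0.25,-0.25,-0.25],"grip":[0,0,0,0,0,0,0,0,0,0]}'; python3 - <<'E'
from h import *
s,p,R=st();print(s['clock'],pp(p),R.round(3).tolist(),np.round(s['wrist_force'],1),s['grip_width'])
for n in ['scene','side','wrist']:
    i=get_image(n)[:,:,::-1]
    if n=='scene': i=cv2.resize(i[150:290,250:400],None,fx=4,fy=4,interpolation=cv2.INTER_CUBIC)
    if n=='side': i=cv2.resize(i[130:250,260:390],None,fx=4,fy=4,interpolation=cv2.INTER_CUBIC)
    cv2.imwrite(f'pics/b_{n}.png',i)
E
```

```text
clock: 1.4
tool_pos: [0.5171, 0.1594, 0.1269]
eef_rot: [3.121, 1.567, -2.915]
wrist_force: [-0.2, -0.1, -0.4]
grip_width: 0.0009
1.4 [-0.003   0.186   0.1269] [[-0.004, -0.245, 0.969], [-0.001, 0.969, 0.245], [-1.0, 0.0, -0.004]] [-0.2 -0.1 -0.4] 0.0009304485813099547
```

View pics/b_wrist.png

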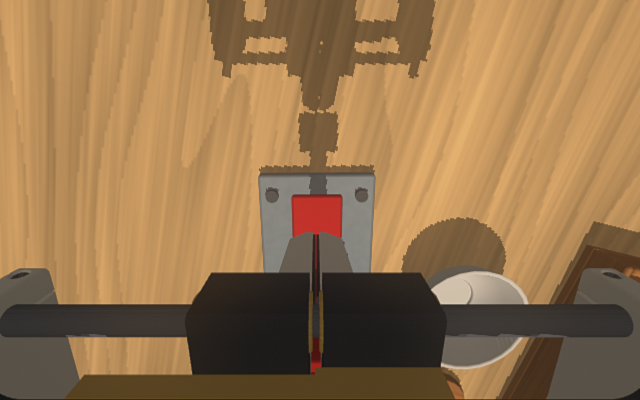

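View pics/b_side.png

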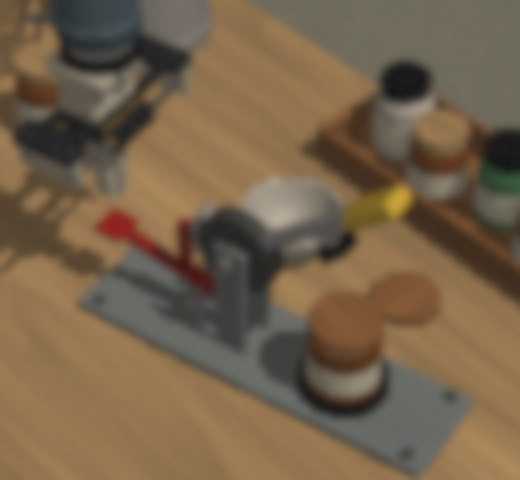

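View pics/b_scene.png

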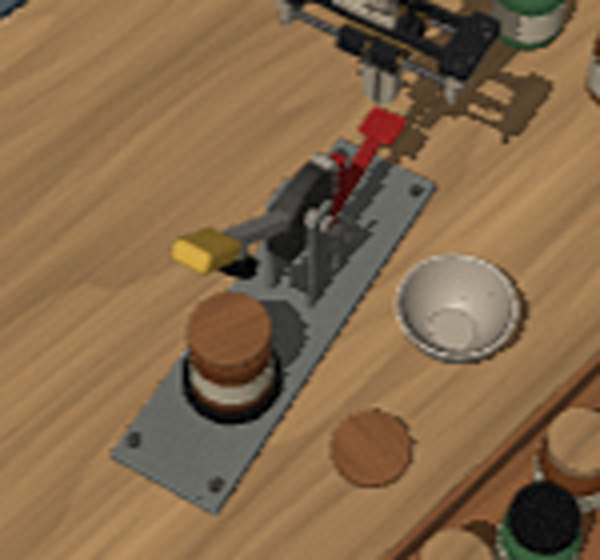

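The closed fingers hang above the red tab. In the wrist view its far edge is at row 195, columns 293–342, and the finger gap at column 316 lines up with it. The tab is now also clear in the scene and side views, so I triangulate it there.

```bash
python3 - <<'E'
from h import *
cs,cd,cw=[get_calibration(n) for n in ('scene','side','wrist')]
z=4
S=lambda x,y:(250+(x+.5)/z-.5,150+(y+.5)/z-.5)
D=lambda x,y:(260+(x+.5)/z-.5,130+(y+.5)/z-.5)
t,e=tri([ray(cs,*S(383,126)),ray(cd,*D(117,225))]);print(pp(t),e)
for u in (293,342): print(pp(onz(cw,u,195,.086)))
s,p,R=st();print(p)
E
```

```text
[-0.0002  0.1853  0.0832] [np.float64(0.00042658154701658057), np.float64(0.0004265815470166441)]
[-0.017   0.2056  0.086 ]
[0.0173 0.2055 0.086 ]
[0.51900985 0.16033566 0.12960673]
```

```bash
python3 -m crank '{"slide":[[2,0,0],[4,0.1,0],[4.7,0.1,0],[5.4,0.2,0],[6.1,0.3,0],[6.7,0.4,0],[7.2,0.4,0],[7.4,0.4,0],[7.4,0.4,0],[7.4,0.4,0]],"roll":[0,0,0,0,0,0,0,0,0,0],"grip":[0,0,0,0,0,0,0,0,0,0]}'; python3 - <<'E'
from h import *
s,p,R=st();print(pp(p),np.round(s['wrist_force'],1))
E
```

```text
clock: 2.8
tool_pos: [0.5175, 0.1655, 0.0551]
eef_rot: [0.392, 1.569, 0.642]
wrist_force: [-1.6, 6.5, 6.9]
grip_width: 0.0003
[-0.0011  0.1918  0.0551] [-1.6  6.5  6.9]
```

```bash
python3 -m crank '{"slide":[[0.2,0,0],[0.4,0,0],[0.5,0,0],[0.5,0,0],[0.5,0,0]],"roll":[0,0,0,0,0],"grip":[0,0,0,0,0]}'; python3 - <<'E'
from h import *
s,p,R=st();print(pp(p),np.round(s['wrist_force'],1))
E
```

```text
clock: 3.42
tool_pos: [0.5179, 0.1656, 0.0536]
eef_rot: [-0.018, 1.567, 0.232]
wrist_force: [-9.5, 4.2, 33.8]
grip_width: 0.0004
[-0.0006  0.1918  0.0536] [-9.5  4.2 33.8]
```

```bash
python3 -m crank '{"slide":[[-1,0,0],[-4,0,0],[-9,0,0],[-14,0,0],[-19,0,0],[-24,0,0],[-28,-2,0],[-28,-7,0],[-28,-12,0],[-28,-17,0],[-28,-22,0],[-28,-26,0],[-28,-28.5,0],[-28,-28.5,0],[-28,-28.5,0]],"roll":[0,0,0,0,0,0,0,0,0,0,0,0,0,0,0],"grip":[0,0,0,0,0,0,0,0,0,0,0,0,0,0,0]}'; python3 - <<'E'
from h import *
s,p,R=st();print(s['clock'],pp(p),R.round(3).tolist(),np.round(s['wrist_force'],1))
for n in ['scene','side','wrist']:
    i=get_image(n)[:,:,::-1]
    if n=='scene': i=cv2.resize(i[150:290,250:400],None,fx=4,fy=4,interpolation=cv2.INTER_CUBIC)
    if n=='side': i=cv2.resize(i[130:250,260:390],None,fx=4,fy=4,interpolation=cv2.INTER_CUBIC)
    cv2.imwrite(f'pics/c_{n}.png',i)
E
```

```text
clock: 5.3
tool_pos: [0.5874, -0.1104, 0.3295]
eef_rot: [2.043, 1.57, 2.294]
wrist_force: [1.2, 0.1, 0.1]
grip_width: 0.0005
5.3 [-0.0024 -0.0927  0.3295] [[-0.0, -0.248, 0.969], [0.0, 0.969, 0.248], [-1.0, 0.001, -0.0]] [1.2 0.1 0.1]
```

View pics/c_wrist.png

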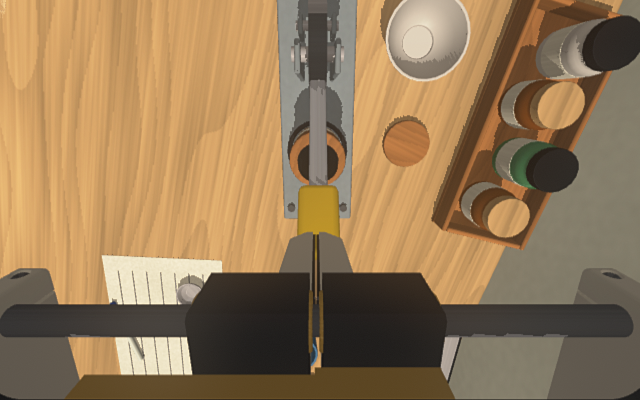

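View pics/c_side.png

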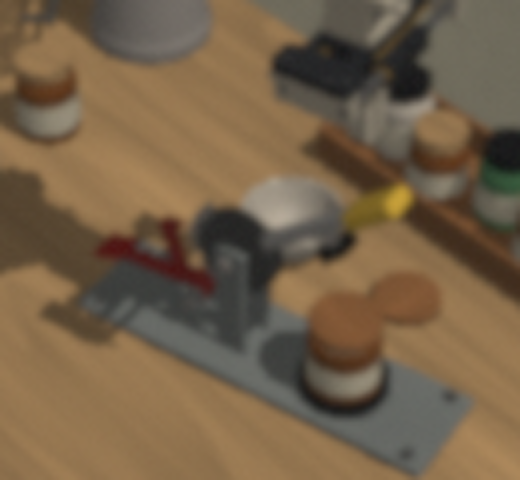

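View pics/c_scene.png

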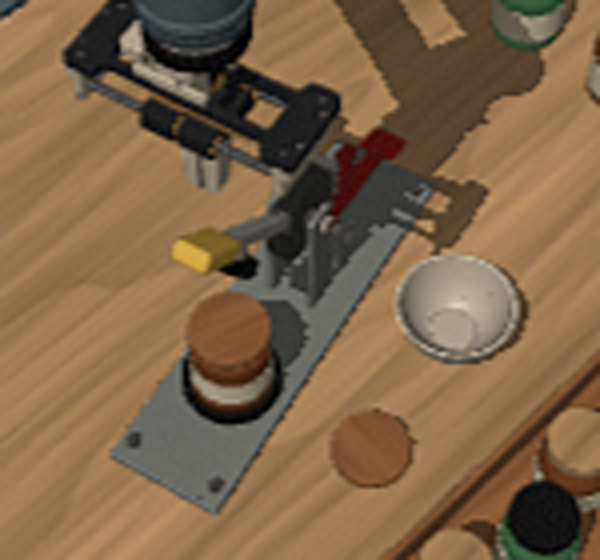

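The pawl has swung out: its tab is lower, at scene-zoom (387,144) and side-zoom (120,246), and its nose arm is away from the hub. In the wrist view the handle (column 318) lines up with the finger gap (316). The jar is upright. Next I measure the tab height and compute the push arc.

```bash
python3 - <<'E'
from h import *
cs,cd=[get_calibration(n) for n in ('scene','side')]
z=4
S=lambda x,y:(250+(x+.5)/z-.5,150+(y+.5)/z-.5)
D=lambda x,y:(260+(x+.5)/z-.5,130+(y+.5)/z-.5)
t,e=tri([ray(cs,*S(389,143)),ray(cd,*D(120,245))]);print(pp(t),e)
s,p,R=st();q=pp(p)
for a in np.linspace(0,.76,14):
    f=.75-a;y=.035-.195*np.cos(f)+.010*np.sin(f)+.0075;zz=.129+.195*np.sin(f)+.010*np.cos(f)
    print(round(a,2),'slide',np.round([(q[2]-zz)*100,(y-q[1])*100],2))
E
```

```text
[0.0043 0.1894 0.0514] [np.float64(0.0018217658621364472), np.float64(0.0018217658621364939)]
0.0 slide [ 6.08 -0.12]
0.06 slide [ 6.89 -0.91]
0.12 slide [ 7.76 -1.66]
0.18 slide [ 8.66 -2.35]
0.23 slide [ 9.61 -3.  ]
0.29 slide [10.59 -3.58]
0.35 slide [11.6  -4.11]
0.41 slide [12.64 -4.57]
0.47 slide [13.71 -4.98]
0.53 slide [14.8  -5.32]
0.58 slide [15.9 -5.6]
0.64 slide [17.02 -5.81]
0.7 slide [18.16 -5.96]
0.76 slide [19.3  -6.04]
```

The tab is at y 189, z about 51 mm, which fits fully out. Pushing the lever along its arc, first half.

```bash
python3 -m crank '{"slide":[[3,0,0],[5.5,0,0],[6.1,-0.1,0],[6.9,-0.9,0],[7.8,-1.7,0],[8.7,-2.4,0],[9.6,-3,0],[10.6,-3.6,0],[11.1,-3.9,0],[11.1,-3.9,0]],"roll":[0,0,0,0,0,0,0,0,0,0],"grip":[0,0,0,0,0,0,0,0,0,0]}'; python3 - <<'E'
from h import *
s,p,R=st();print(s['clock'],pp(p),np.round(s['wrist_force'],1))
for n in ['scene']:
    i=get_image(n)[:,:,::-1]
    cv2.imwrite(f'pics/d_{n}.png',cv2.resize(i[150:290,250:400],None,fx=4,fy=4,interpolation=cv2.INTER_CUBIC))
E
```

```text
clock: 6.7
tool_pos: [0.597, -0.1501, 0.2181]
eef_rot: [-2.39, 1.569, -2.14]
wrist_force: [-0.9, -1.0, -1.4]
grip_width: 0.0005
6.7 [-0.003  -0.1335  0.2181] [-0.9 -1.  -1.4]
```

View pics/d_scene.png

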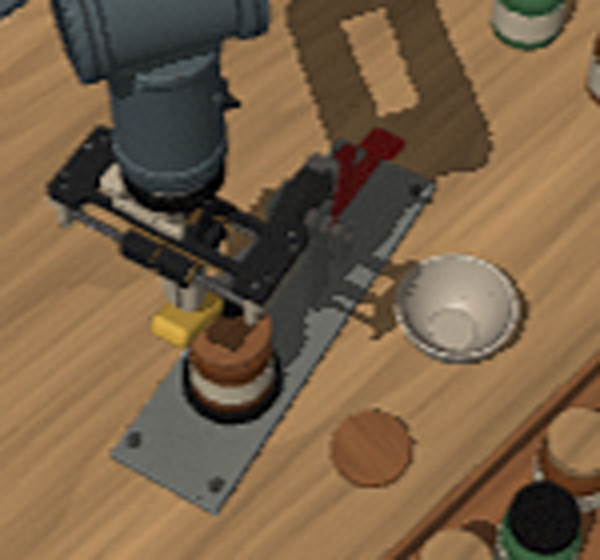

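The lever has come down with the fingers: the handle is now at zoom (188,320) and the pawl is still out. Continuing slowly.

```bash
python3 -m crank '{"slide":[[0.6,-0.3,0],[1.2,-0.6,0],[2,-0.9,0],[2.8,-1.2,0],[3.6,-1.5,0],[4.4,-1.6,0],[5.2,-1.8,0],[5.9,-1.9,0],[6.5,-2,0],[7,-2.1,0],[7.4,-2.1,0],[7.8,-2.1,0],[8.1,-2.1,0],[8.1,-2.1,0],[8.1,-2.1,0]],"roll":[0,0,0,0,0,0,0,0,0,0,0,0,0,0,0],"grip":[0,0,0,0,0,0,0,0,0,0,0,0,0,0,0]}'; python3 - <<'E'
from h import *
s,p,R=st();print(s['clock'],pp(p),np.round(s['wrist_force'],1))
E
```

```text
clock: 8.62
tool_pos: [0.6026, -0.1702, 0.1391]
eef_rot: [-1.126, 1.569, -0.876]
wrist_force: [-3.9, -2.7, 10.2]
grip_width: 0.0004
8.625 [-0.0025 -0.1544  0.1391] [-3.9 -2.7 10.2]
```

```bash
python3 -m crank '{"slide":[[0.2,0,0],[0.3,0,0],[0.4,0,0],[0.4,0,0],[0.4,0,0]],"roll":[0,0,0,0,0],"grip":[0,0,0,0,0]}'; python3 - <<'E'
from h import *
s,p,R=st();print(s['clock'],pp(p),np.round(s['wrist_force'],1))
E
```

```text
clock: 9.25
tool_pos: [0.6028, -0.1702, 0.1388]
eef_rot: [-0.97, 1.566, -0.72]
wrist_force: [-9.4, 1.0, 28.6]
grip_width: 0.0007
9.25 [-0.0024 -0.1545  0.1388] [-9.4  1.  28.6]
```

At the stop: 29 N and only 0.3 mm of further travel, z 139 mm as given for level. Lifting away and checking.

```bash
python3 -m crank '{"slide":[[-1,0,0],[-4,0,0],[-8,0,0],[-12,0,0],[-16,0,0],[-20,-1,0],[-22,-5,0],[-22,-10,-3],[-22,-12,-8],[-22,-12,-13],[-22,-12,-16],[-22,-12,-16],[-22,-12,-16]],"roll":[0,0,0,0,0,0,0,0,0,0,0,0,0],"grip":[0,0,0,0,0,0,0,0,0,0,0,0,0]}'; python3 - <<'E'
from h import *
s,p,R=st();print(s['clock'],pp(p),np.round(s['wrist_force'],1))
for n in ['scene','side','wrist']:
    i=get_image(n)[:,:,::-1]
    if n=='scene': i=cv2.resize(i[150:290,250:400],None,fx=5,fy=4,interpolation=cv2.INTER_CUBIC) if 0 else cv2.resize(i[150:290,250:400],None,fx=4,fy=4,interpolation=cv2.INTER_CUBIC)
    if n=='side': i=cv2.resize(i[130:250,260:390],None,fx=4,fy=4,interpolation=cv2.INTER_CUBIC)
    cv2.imwrite(f'pics/e_{n}.png',i)
E
```

```text
clock: 10.88
tool_pos: [0.4777, -0.3247, 0.3531]
eef_rot: [1.234, 1.57, 1.484]
wrist_force: [-0.6, 0.6, 0.2]
grip_width: 0.0002
10.875 [-0.1622 -0.2728  0.3531] [-0.6  0.6  0.2]
```

View pics/e_scene.png

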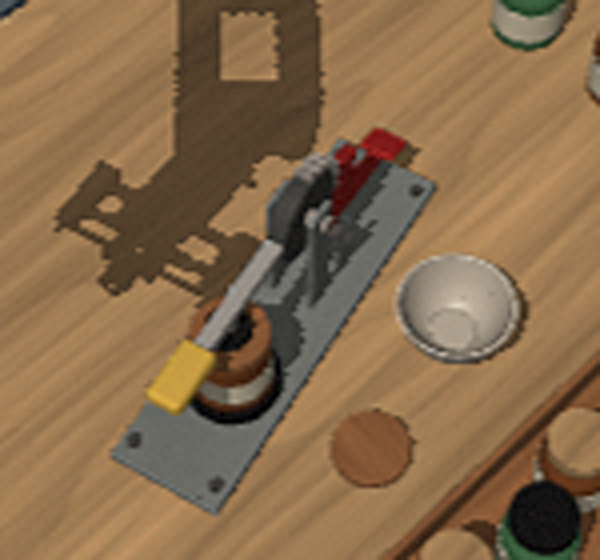

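View pics/e_side.png

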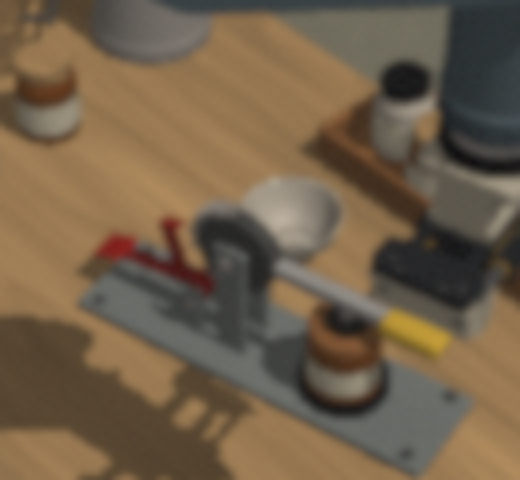

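View pics/e_wrist.png

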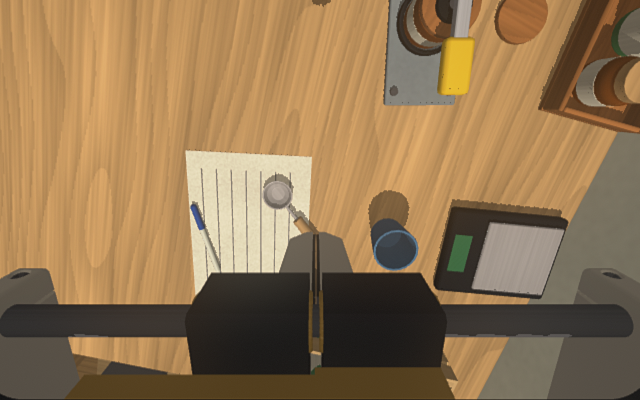

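The lever lies level with its pad on the lid. The handle is at scene-zoom (182,376) and side-zoom (416,331), the pawl is still out (tab at scene-zoom (384,146)), and the jar is in its nest. One last numeric check.

```bash
python3 - <<'E'
from h import *
cs,cd,cw=[get_calibration(n) for n in ('scene','side','wrist')]
z=4
S=lambda x,y:(250+(x+.5)/z-.5,150+(y+.5)/z-.5)
D=lambda x,y:(260+(x+.5)/z-.5,130+(y+.5)/z-.5)
ms=[]
for n,q,z0 in (('scene',S,None),('side',D,None)):
    i=cv2.imread(f'pics/e_{n}.png');h=cv2.cvtColor(i,cv2.COLOR_BGR2HSV)
    m=cv2.inRange(h,(22,170,90),(32,255,255));n_,l,s_,c=cv2.connectedComponentsWithStats(m);k=1+np.argmax(s_[1:,4]);print(s_[k],c[k]);ms.append(q(*c[k]))
t,e=tri([ray(cs,*ms[0]),ray(cd,*ms[1])]);print('handle body centre',pp(t),e,'expect y -.156 z ~.133')
t,e=tri([ray(cs,*S(385,144)),ray(cd,*D(119,247))]);print('tab',pp(t),e)
E
```

```text
[171 357   5   4  11] [173.36363636 358.81818182]
[386 315  53  38 817] [412.31578947 333.68421053]
handle body centre [-0.0112 -0.1534  0.1401] [np.float64(0.003348508386574751), np.float64(0.0033485083865749726)] expect y -.156 z ~.133
tab [0.0013 0.1877 0.051 ] [np.float64(0.0009651761530698914), np.float64(0.0009651761530699771)]
```

```bash
python3 - <<'E'
from h import *
cs,cd=[get_calibration(n) for n in ('scene','side')]
i=cv2.imread('pics/e_scene.png');h=cv2.cvtColor(i,cv2.COLOR_BGR2HSV)
m=cv2.inRange(h,(19,190,90),(32,255,255));n_,l,s_,c=cv2.connectedComponentsWithStats(m);k=1+np.argmax(s_[1:,4]);print(s_[k],c[k])
u=c[k];S=(250+(u[0]+.5)/4-.5,150+(u[1]+.5)/4-.5);D=(260+(412.3+.5)/4-.5,130+(333.7+.5)/4-.5)
t,e=tri([ray(cs,*S),ray(cd,*D)]);print(pp(t),e)
E
```

```text
[179 407   4   4  11] [180.18181818 408.45454545]
[ 0.007  -0.1594  0.1116] [np.float64(0.012748178056012152), np.float64(0.012748178056012268)]
```

```bash
python3 - <<'E'
from h import *
cs,cd=[get_calibration(n) for n in ('scene','side')]
i=cv2.imread('pics/e_scene.png');h=cv2.cvtColor(i,cv2.COLOR_BGR2HSV);print(h[376,182],h[460,300],h[300,100])
m=cv2.inRange(h,(17,150,150),(32,255,255));n_,l,s_,c=cv2.connectedComponentsWithStats(m);k=1+np.argmax(s_[1:,4]);print(s_[k],c[k])
for u in (c[k],(181,377)):
    S=(250+(u[0]+.5)/4-.5,150+(u[1]+.5)/4-.5);D=(260+(412.3+.5)/4-.5,130+(333.7+.5)/4-.5)
    t,e=tri([ray(cs,*S),ray(cd,*D)]);print(pp(t),e[0])
E
```

```text
[ 21 171 198] [ 16 120 163] [ 16 123 158]
[ 146  340   67   73 2584] [178.92763158 376.00735294]
[-0.0032 -0.154   0.1284] 0.001541795066316486
[-0.0018 -0.1533  0.1267] 0.0014680872285862216
```

```bash
python3 -c "
from bench import *
print(finish_job())"
```

```text
the job is handed in; nothing more can be done
None
```

The lid press is closed and the job is handed in, at about 11 s of the 48 s allowed.

- **Pawl:** I pressed the red tab down with the shut fingertips until it met its stop, at 34 N. After I lifted off, its tab measured about 51 mm above the table; the stop height given is 54 mm. It measured the same again after the lever push, so it stayed out.
- **Lever:** I pushed the yellow handle down along its arc until it stopped. The fingertip was at z 139 mm, the given level height. The force rose from 10 to 29 N for only 0.3 mm more travel. I then backed the arm away clear of everything.
- **Last pictures:** The lever lies level with its pad on the lid, the jar is in its nest, and nothing that I could see had moved. The handle's centre measured y −154 mm, z 128 mm, where −156 and about 129 mm were expected.

**Checks that failed or fell short:**
- My first two colour masks for the handle in the scene view caught only slivers and gave wrong points. A corrected mask gave the values above.
- I did not measure the lid's height itself, because the lever covers it. That it is fully home follows from the lever being level and hard against its stop.

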